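Load the charged cell into the easel light

ROBOT

A 6-joint arm with a two-finger parallel gripper is mounted at the origin on the work surface. World frame = base frame: x ahead of the robot, y to its left, z up, the work surface at z = 0. Lengths are in m, angles in rad, forces in N, time in s.
With the tool pointing down it reaches from about 0.4 to 0.825 m from the base axis. Payload 7 kg.
Tool frame: the origin (TCP) lies at the very end of the fingers, on their centre line; the grasp point (between the pads) lies 19 mm behind it; z points along the fingers, x is the direction in which the jaws open and shut, and the axes are right-handed (so a half turn about z gives the same grasp; the last joint's range is limited). The gripper opens to 88 mm and grips with 3 to 60 N. Pads are 19 mm wide; open, the fingers measure 130 mm over their backs; the gripper's body (78 mm by 193 mm) begins 47 mm behind the grasp point.
Start: joints at [-0.91, 0.359, 0.012, 0, -1.224, -0.288], TCP at [0.246, -0.629, 0.227] pointing down, gripper open.
Joint ranges: [-3.07, 3.07], [-1.43, 2.12], [-1.02, 1.25], [-3.03, 1.67], [-3.05, -0], [-3.03, 3.03]. Speed limits (rad/s): [2.39, 2.39, 3.01, 3.14, 3.14, 3.14].

INTERFACE

Orientations are given as [roll, pitch, yaw] about the fixed x, y, z axes, in that order (R = Rz(yaw) Ry(pitch) Rx(roll)).
In Python, from station import telemetry, grab_frame, arm, regions_of, pinpoint gives the robot as it stands. The module is installed in compiled form; this text tells all that it offers.
- The arm moves only by the shell command python3 -m inch 'ROWS' [FORCE]. ROWS is text: rows parted by semicolons, each of 7 numbers parted by spaces: the opening, from 0 (shut) to 1 (fully open), then the shift along the world's x, y, z in cm, then the turn, a rotation vector about the world's x, y, z in degrees. A call has 1 to 12 rows; each row is the pose to reach, as a shift and turn from the pose measured when the call began; what a row does not reach only later rows make up. A row lasts 1/8 s, in which the tool goes at most 62.5 mm and 10.7 degrees, less where a joint would pass 70% of its speed; a pose out of reach is approached as far as the arm can. A call with a gripper value outside its range is refused whole. The fingers move at their own pace and stop on an object; FORCE is the grip in N (left out, the last holds). Time passes only in rows, so rows that repeat a pose let the fingers close. It gives the time, the measured TCP pose, the force and the opening at its end, in the units of the state.
- telemetry.get_state(): the state, without advancing time (a new reading comes with each control period).
- grab_frame(name): name is "scene" or "top"; returns a dict with "pixels" (400x640x3 uint8, red, green, blue), "fx", "fy", "cx", "cy" (pixels), "dist_coeffs" ([k1, k2, p1, p2, k3] as OpenCV has them; the pictures are not rectified), "R" (3x3) and "t" (3): a world point X has camera coordinates R X + t. Camera axes: x right, y down, z forward; pixel columns grow to the right and rows downward; lengths in m; the calibration is good to about 2 mm. A picture is of the moment at which its call begins. There is no depth.
- arm.job_done(): hands the job in, once; it reports no verdict.
Trained networks look in the newest picture that a camera, given by its name, has taken for a name from the list of things; names that differ only in an ending like _2 or _b are one class to them, and where a whole thing is asked for, a point or a joint stands for the part that bears it (a point fixed in the world has none). Each returns a list of dicts, best first, with "p" (0 to 1); they miss things now and then, are a little off and sometimes report something else, mostly with a low value. They report only what shows in the picture. A call takes as long as a camera call. They do not tell look-alikes from the thing itself.
- regions_of(camera, name): "pixels" (400x640 bool, what is visible of it) and "bbox" ([left, top, right, bottom] in pixels, round what is visible of it).
- pinpoint(camera, name): "location" ([column, row] in pixels: a listed point, or the origin of a listed thing).
The state is a dict: "t": time; "q": joint angles; "qd": joint speeds; "joint_efforts": joint torques, N m; "eef_pos": TCP position; "ee_rot": TCP orientation; "force": force on the tool from outside, world axes, zero at the start; "moment": the same for the moment, N m; "width": finger opening in m.
Only numpy, scipy, OpenCV 4.12 (cv2) and the standard library are available. Lean on these libraries where they do the work, as an engineer would, in place of code of your own. Each camera call takes 0.05 s, during which the arm holds its last target. There are 200 camera calls.

TASK

Take the charged green cell from the wooden rest and load it into the battery bay of the easel light: with the cell tilted, tuck its dark minus end under the hood against the spring contact, push the spring back, then press the white-banded plus end down past the orange lip until the cell lies level and is held under the lip, and let go. Feel your way and press gently, never hard against the light, because where the bay stands on the light is only roughly known. Leave the spent orange cell, the two paint jars and the brush where they are.

Things in the scene. Friction and masses are not known exactly. Their poses are not given: they have to be found in the camera images.
- cell: Charged cell: cylinder 21 mm in diameter, 70 mm long, about 70 g, green, flat ends, white band at the plus end, dark band at the minus end. Origin at its centre; x axis along it from minus to plus end. It starts level in one of the rest's two grooves, axis 22.5 mm above the table; the rest touches it at two ribs only, so its middle 42 mm are free for fingers, to 14 mm below its axis.
- cell_plus (a point): Centre of the cell's plus end face (white band), 35 mm from the cell's centre.
- cell_minus (a point): Centre of the cell's minus end face (dark band), 35 mm from the cell's centre.
- lamp: Easel light, fixed: white base 200 x 90 mm, 22 mm high (x -70 to +130, y -45 to +45 mm), grey light bar (130 mm along y, top 75 mm above the table) at x +112 mm. Origin on the table; x along the bay from spring and hood to lip, z up. The black bay on it sits up to 6 mm either way along x, unmeasured; all bay features share this shift. It bears at most 40 N from cell or fingers.
- bay (a point): Nominal middle of the bay floor (lamp x = 0), 34 mm above the table; true place up to 6 mm off along lamp x. Floor 16 mm wide in y: fingers may straddle it, down to the base top at 22 mm. Side guides: high ones 28.6 mm apart at x -60 to -33 mm, low ones (11 mm above the floor) 25.6 mm apart at +20 to +40 mm. Seated, the cell lies on the floor, axis 44.5 mm above the table, plus end to the lip.
- spring_nominal (a point): Nominal tip of the free copper-nosed spring contact: lamp x -31 mm, 10 mm above the floor; true place shifted with the bay, up to 6 mm. It pushes to +x with 3 N at first touch and 0.8 N more per mm, with a hard stop after 12 mm. With the cell tilted about 0.4 rad, minus end low, push it in 8 to 11 mm so that the plus end clears the lip; with the cell seated it stays 4 mm in.
- hood_nominal (a point): Nominal edge of the black hood over the spring end: it reaches from lamp x -64 to -33 mm, underside (this point) 29.5 mm and top 32.5 mm above the bay floor; shifted with the bay, up to 6 mm. The minus end must go in under it, so the cell cannot be put in level.
- lip_nominal (a point): Nominal inner edge of the rigid orange lip at the far end: lamp x +30.5 mm, underside (this point) 22.3 mm, top 25.3 mm above the bay floor; shifted with the bay, up to 6 mm. It overhangs by 4.5 mm from the end wall, whose face is at x +35 mm; the spring holds the seated cell against that wall, under the lip.
- rest: Fixed wooden rest for two cells, 70 mm (x) by 110 mm (y), 20 mm high, grooves along x at y = +32 and y = -32 mm, groove floor 12 mm above the table (on the two ribs only, elsewhere 8 mm). Origin on the table under its centre.
- spent_cell: The spent cell, same size as the charged one but with an orange wrapper, in the other groove; to be left alone. Origin at its centre.
- blue_jar: Paint jar with a blue cap, 52 mm in diameter, 62 mm high, loose, to be left alone. Origin under its centre.
- ochre_jar: Paint jar with a yellow cap, 44 mm in diameter, 55 mm high, loose, to be left alone. Origin under its centre.
- paint_brush: Paint brush 170 mm long lying on the table along its x axis, loose, to be left alone.
Things that resemble listed ones, but are neither listed nor needed, are in the scene too. There is more than one size of the cell; the one meant has the size given above.

How it is judged:
On the way:
1. the cell, tilted with its plus end up, has its minus end down in the bay at the spring contact (z of cell_minus in the frame of lamp below 0.056 m and x of cell_minus in the frame of lamp between -0.056 and -0.022 m and y of cell_minus in the frame of lamp between -0.006 and 0.006 m and angle between cell's own x axis and vertical below 1.42 rad and contact force between cell and lamp above 2 N), for 0.1 s.
At the end, for the whole second after the job is handed in: The green cell lies at rest in the bay, released, pressed by the spring contact (over 2 N): axis 42 to 46.5 mm above the table, centre within 4 mm of the bay's middle line and within 9 mm of the lamp's origin along the bay, level and in line with the bay within 0.06 rad, plus end at the lip (z of cell in the frame of lamp between 0.042 and 0.0465 m and x of cell in the frame of lamp between -0.009 and 0.009 m and y of cell in the frame of lamp between -0.004 and 0.004 m and angle between the x axis of cell and the x axis of lamp, either way round below 0.06 rad and x of cell_plus in the frame of lamp above 0.02 m and contact force between cell and lamp above 2 N and linear speed of cell below 0.01 m/s); the robot touches nothing.
It fails at once if the cell is pressed on the easel light with more than 40 N (contact force between cell and lamp above 40 N).
It fails at once if the fingers press on the easel light with more than 40 N (contact force between the fingers and lamp above 40 N).
It fails at once if the spent cell, a jar or the brush is moved more than 20 mm (distance of any of spent_cell, blue_jar, ochre_jar, paint_brush from where it was at the start of the episode above 0.02 m).
It also fails if it takes over 54 s, if anything falls off the work surface, if the arm or the gripper's body presses on something with over 40 N, if the wrist force passes 120 N, or if a joint passes its speed limit or range.

## Working session

There is one attempt and no reset: what is moved stays moved. The work goes in short steps, Python scripts to look and compute and a shell command to move; the robot and the scene stay as the last step left them, time stands still between calls to the robot, and variables do not carry over. Pictures are saved under pics/ and viewed, about 8 in all and at most 12, crops included, and the job is handed in when it is done.

```bash
mkdir -p pics; cat > h.py <<'E'
import numpy as np, cv2
from station import telemetry, grab_frame, arm, regions_of, pinpoint
def K(f): return np.array([[f['fx'],0,f['cx']],[0,f['fy'],f['cy']],[0,0,1.]])
def save(f,n,crop=None,s=1):
    im=f['pixels'][:,:,::-1]
    if crop: l,t,r,b=crop; im=im[t:b,l:r]
    cv2.imwrite('pics/'+n,cv2.resize(im,None,fx=s,fy=s,interpolation=cv2.INTER_CUBIC))
def ray(f,uv):
    p=cv2.undistortPoints(np.array([[uv]],float),K(f),np.array(f['dist_coeffs'],float))[0,0]
    R=np.array(f['R']);t=np.array(f['t']); return -R.T@t, R.T@np.array([p[0],p[1],1])
def onz(f,uv,z):
    o,d=ray(f,uv); return o+d*(z-o[2])/d[2]
def tri(obs):
    A=np.zeros((3,3));b=np.zeros(3);L=[]
    for f,uv in obs:
        o,d=ray(f,uv);d=d/np.linalg.norm(d);P=np.eye(3)-np.outer(d,d);A+=P;b+=P@o;L.append(P)
    x=np.linalg.solve(A,b); return x,[float(np.linalg.norm(P@(x-ray(f,uv)[0]))*1000) for P,(f,uv) in zip(L,obs)]
def proj(f,X):
    R=np.array(f['R']);return cv2.projectPoints(np.array(X,float).reshape(-1,1,3),cv2.Rodrigues(R)[0],np.array(f['t'],float),K(f),np.array(f['dist_coeffs'],float))[0][:,0]
E
python3 - <<'E'
from h import *
np.set_printoptions(precision=4,suppress=True)
F={c:grab_frame(c) for c in('scene','top')}
for c in F: save(F[c],c+'0.png',s=1.25); print(c,'cam at',-np.array(F[c]['R']).T@F[c]['t'])
for n in ['cell','cell_plus','cell_minus','lamp','bay','spring_nominal','hood_nominal','lip_nominal','rest','spent_cell','blue_jar','ochre_jar','paint_brush']:
    P={c:pinpoint(c,n) for c in F}
    for c in F: print(n,c,[(np.round(p['location'],1).tolist(),round(p['p'],2)) for p in P[c][:3]])
    if P['scene'] and P['top']: print('   ',*tri([(F[c],P[c][0]['location']) for c in F]))
s=telemetry.get_state();print({k:s[k] for k in('t','eef_pos','ee_rot','force','width')})
E
```

```text
scene cam at [ 0.8877 -0.3383  0.7723]
top cam at [ 0.4988 -0.0145  1.1126]
cell scene [([228.2, 243.2], 0.83), ([276.3, 296.8], 0.74), ([189.9, 277.5], 0.46)]
cell top [([407.6, 169.7], 0.63), ([453.2, 229.6], 0.63), ([408.0, 228.8], 0.6)]
    [ 0.6124 -0.2058  0.1872] [33.89914760416468, 33.899147604164675]
cell_plus scene [([270.4, 319.4], 0.6), ([242.6, 255.0], 0.59), ([182.4, 288.4], 0.52)]
cell_plus top [([425.5, 161.1], 0.92), ([409.5, 213.5], 0.75), ([459.5, 224.9], 0.55)]
    [ 0.6748 -0.2486  0.0018] [1.8832430928290995, 1.8832430928291553]
cell_minus scene [([281.1, 274.6], 0.83), ([223.4, 230.8], 0.78), ([197.3, 270.6], 0.71)]
cell_minus top [([390.7, 180.5], 0.62), ([403.3, 243.8], 0.61), ([440.1, 236.1], 0.49)]
    [ 0.6279 -0.1709 -0.0007] [3.10615369434327, 3.106153694343237]
lamp scene [([388.1, 142.0], 0.97)]
lamp top [([221.6, 209.1], 0.79)]
    [0.568  0.225  0.0017] [0.8671516469762971, 0.8671516469761947]
bay scene [([395.2, 130.8], 0.96), ([390.2, 143.9], 0.48)]
bay top [([220.5, 206.5], 0.87)]
    [0.5752 0.2212 0.05  ] [5.09770918403326, 5.097709184033327]
sp
[... 860 characters left out ...]
643253]
blue_jar scene [([258.0, 226.5], 0.63), ([413.1, 258.4], 0.6)]
blue_jar top [([306.0, 113.8], 0.59), ([209.1, 219.2], 0.26)]
    [ 0.6794 -0.0949  0.2829] [116.69948681640909, 116.69948681640912]
ochre_jar scene [([266.6, 146.3], 0.79), ([249.5, 239.9], 0.44)]
ochre_jar top [([316.5, 293.1], 0.56)]
    [0.3764 0.0109 0.0095] [4.06623065673173, 4.066230656731776]
paint_brush scene [([336.4, 204.6], 0.87)]
paint_brush top [([313.0, 194.3], 0.61)]
    [0.5991 0.0126 0.0082] [0.3680906369097264, 0.3680906369097418]
{'t': 1.4, 'eef_pos': array([ 0.2458, -0.6286,  0.2266]), 'ee_rot': array([3.1416, 0.    , 1.9435]), 'force': array([-0.1508, -0.1523,  0.5324]), 'width': 0.08714770582602112}
```

View pics/scene0.png

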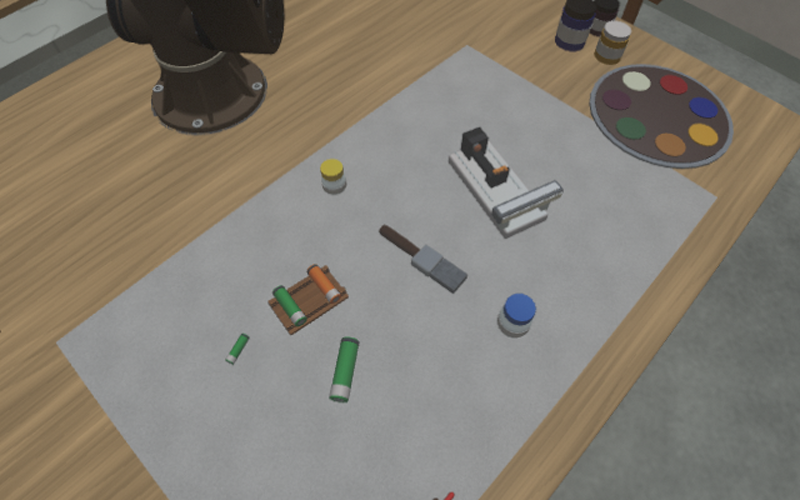

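View pics/top0.png

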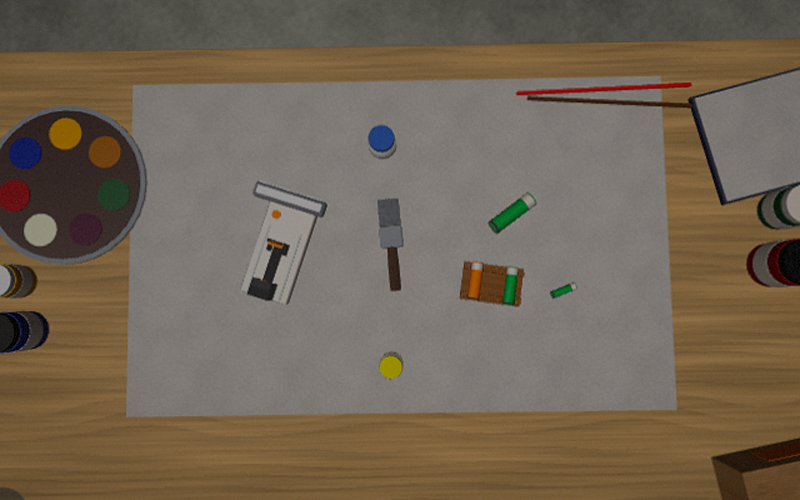

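The scene view (at 1.25×) shows the target cell in the rest at (288,305) with the spent cell beside it. Two look-alikes, one larger and one smaller, lie loose at (344,368) and (237,348). The lamp is at (500,180), with its hood at (475,143) and lip at (500,170). In the top view the cell is at (511,285), with its white plus end up toward world +x, and the lamp is at (283,245).

```bash
python3 - <<'E'
from h import *
np.set_printoptions(precision=4,suppress=True)
F={c:grab_frame(c) for c in('scene','top')}
S,T=F['scene'],F['top']
p,r1=tri([(S,(242.6,255.0)),(T,(409.5,213.5))]);m,r2=tri([(S,(223.4,230.8)),(T,(403.3,243.8))]);c,r3=tri([(S,(228.2,243.2)),(T,(408.0,228.8))])
print('plus',p,r1,'minus',m,r2,'c',c,r3,np.linalg.norm(p-m))
# mask of cell
for cam in F:
    for g in regions_of(cam,'cell')[:4]: print(cam,g['bbox'],g['p'],g['pixels'].sum(),cv2.minAreaRect(np.argwhere(g['pixels'])[:,::-1].astype(np.float32)))
a=S['pixels'][95:195,350:460,::-1];b=T['pixels'][135:250,180:270,::-1]
a=cv2.resize(a,(500,460),interpolation=cv2.INTER_CUBIC)
cv2.imwrite('pics/l1.png',cv2.resize(S['pixels'][95:195,350:460,::-1],None,fx=5.5,fy=5.5,interpolation=cv2.INTER_CUBIC))
cv2.imwrite('pics/l2.png',cv2.resize(T['pixels'][138:248,185:265,::-1],None,fx=5.4,fy=5.4,interpolation=cv2.INTER_CUBIC))
E
```

```text
plus [ 0.5518 -0.2042  0.0251] [1.5108648918064733, 1.5108648918064893] minus [ 0.4818 -0.1925  0.0157] [1.6623066445082613, 1.6623066445081554] c [ 0.5148 -0.2038  0.0239] [2.9242149566396645, 2.9242149566396733] 0.07161297469518943
scene [216.4, 227.8, 244.4, 260.7] 0.68 354 ((230.61892700195312, 243.91354370117188), (35.437347412109375, 10.660612106323242), 53.97262954711914)
scene [262.5, 270.5, 286.0, 321.1] 0.68 723 ((274.5000305175781, 295.5000305175781), (15.908182144165039, 51.77957534790039), 8.972626686096191)
scene [181.1, 270.0, 199.2, 290.1] 0.56 193 ((189.74000549316406, 278.6800231933594), (8.40000057220459, 25.80000114440918), 36.869895935058594)
top [391.0, 156.0, 428.8, 189.4] 0.81 489 ((409.5065002441406, 170.35223388671875), (12.234498023986816, 41.96849060058594), 52.69605255126953)
top [402.2, 213.0, 412.8, 248.0] 0.69 272 ((407.89923095703125, 229.37295532226562), (9.284553527832031, 31.254175186157227), 6.581944942474365)
top [438.4, 228.4, 460.0, 238.3] 0.42 126 ((450.2758483886719, 232.1896209716797), (6.127945899963379, 21.169269561767578), 68.19859313964844)
top [193.8, 144.4, 259.6, 244.7] 0.38 3766 ((219.6619415283203, 195.41738891601562), (59.15577697753906, 89.33782958984375), 17.969139099121094)
```

View pics/l1.png

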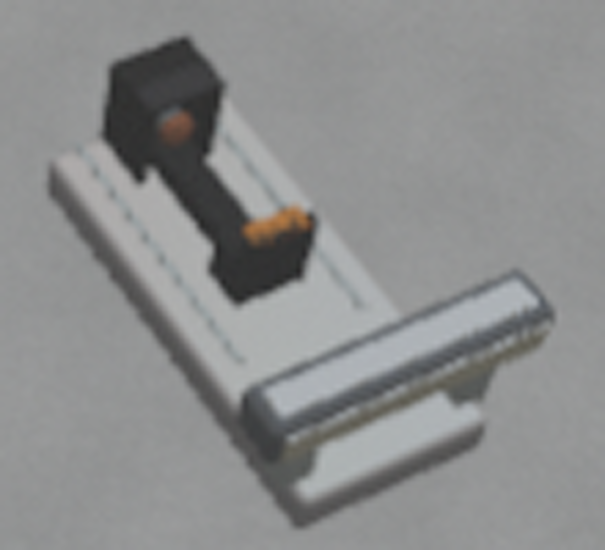

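View pics/l2.png

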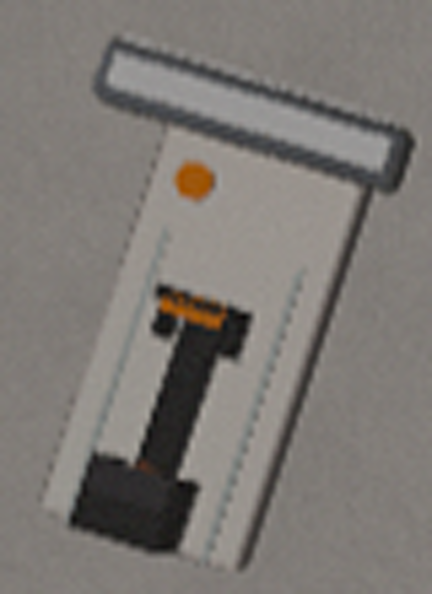

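The scene crop shows the hood with its copper nose at (177,125) and the orange lip at (275,225), plus the bar and base corners. The top crop shows the lip at (192,312), the hood front edge at (145,467) and the base's left edge at x≈43. I'll fit the lamp pose and bay shift from these points, and segment the cell by colour.

```bash
cat > fit.py <<'E'
from h import *
from scipy.optimize import least_squares
np.set_printoptions(precision=4,suppress=True)
F={c:grab_frame(c) for c in('scene','top')}
S,T=F['scene'],F['top']
s=lambda u,v:((u+.5)/5.5-.5+350,(v+.5)/5.5-.5+95)
t=lambda u,v:((u+.5)/5.4-.5+185,(v+.5)/5.4-.5+138)
base=[(S,s(52,168),(-70,-45,22)),(S,s(302,500),(130,-45,22)),(S,s(303,526),(130,-45,0)),(S,s(483,425),(130,45,22)),
 (T,t(43,513),(-70,45,22)),(T,t(239,568),(-70,-45,22)),(T,t(254,116),(112,0,75)),(S,s(402,355),(112,0,75))]
bay=[(T,t(192,322),(30.5,0,59.3)),(T,t(143,468),(-33,0,66.5)),(S,s(277,232),(32,0,59.3)),(S,s(177,125),(-31,0,44))]
def res(p,full=False):
    x,y,w,dx=p[:4];R=np.array([[np.cos(w),-np.sin(w),0],[np.sin(w),np.cos(w),0],[0,0,1]]);o=[]
    for i,(f,uv,P) in enumerate(base+bay):
        P=np.array(P,float)/1000
        if i>=len(base):P[0]+=dx
        o.append(proj(f,R@P+[x,y,0])[0]-uv)
    o=np.array(o); return o if full else o.ravel()
r=least_squares(res,[.568,.225,-.3,0],loss='soft_l1');print('lamp',r.x,np.degrees(r.x[2]));print(res(r.x,True))
for nm,f,(cx,cy) in(('S',S,(230,244)),('T',T,(408,229))):
    im=f['pixels'].astype(int);g=(im[:,:,1]>im[:,:,0]+25)&(im[:,:,1]>im[:,:,2]+15)
    n,l,st,ce=cv2.connectedComponentsWithStats(g.astype(np.uint8));k=[i for i in range(1,n) if abs(ce[i]-[cx,cy]).max()<10 and st[i,4]>30]
    for i in k:
        pts=np.argwhere(l==i)[:,::-1].astype(np.float32);print(nm,ce[i],st[i],cv2.minAreaRect(pts))
        if nm=='T':
            v=cv2.fitLine(pts,cv2.DIST_L2,0,.01,.01).ravel();a=onz(f,v[2:]-v[:2]*10,.03);b=onz(f,v[2:]+v[:2]*10,.03);print(a,b,np.degrees(np.arctan2(*(b-a)[1::-1])))
a=cv2.resize(S['pixels'][205:270,205:285,::-1],None,fx=5,fy=5,interpolation=cv2.INTER_CUBIC);b=cv2.resize(T['pixels'][200:255,360:425,::-1],None,fx=6,fy=6,interpolation=cv2.INTER_CUBIC)
o=np.zeros((max(a.shape[0],b.shape[0]),a.shape[1]+b.shape[1],3),np.uint8);o[:a.shape[0],:a.shape[1]]=a;o[:b.shape[0],a.shape[1]:]=b;cv2.imwrite('pics/rest.png',o)
E
python3 fit.py
```

```text
lamp [ 0.5693  0.2235 -0.3199 -0.0064] -18.328358694700228
[[-1.5504 -1.8841]
 [ 0.3343  1.1854]
 [-1.5995  1.9846]
 [ 1.5625 -1.0553]
 [-0.5232 -0.9267]
 [ 0.7867  0.8486]
 [-0.1484 -1.1027]
 [-0.2046 -1.2671]
 [ 0.1964 -0.4004]
 [-0.662  -0.0404]
 [-1.5255 -2.6522]
 [ 0.5326  2.2934]]
S [228.9915 240.9915] [219 230  22  24 234] ((228.8892059326172, 241.03514099121094), (24.33560562133789, 10.072441101074219), 53.97262954711914)
T [407.7356 230.4856] [402 219  12  26 208] ((407.57696533203125, 231.38462829589844), (8.930500030517578, 24.930980682373047), 7.125016689300537)
[ 0.4904 -0.1963  0.03  ] [ 0.5348 -0.2028  0.03  ] -8.247409313863626
```

View pics/rest.png

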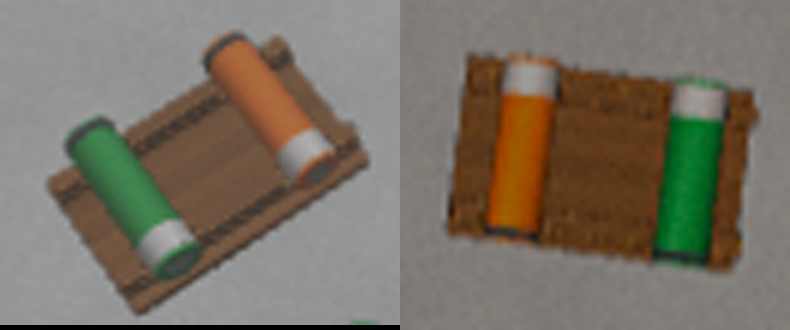

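The crop shows the charged cell lying on two end ribs with the middle of the rest open and low, so there is room for fingers. I'll refine the bay line with orange and copper centroids, and the base yaw with edge lines.

```bash
cat > ref.py <<'E'
from h import *
np.set_printoptions(precision=4,suppress=True)
F={c:grab_frame(c) for c in('scene','top')}
box={'scene':(350,95,460,195),'top':(185,138,265,248)}
ce={}
for c,f in F.items():
    l,t,r,b=box[c];im=f['pixels'].astype(int)
    m=np.zeros(im.shape[:2],bool);m[t:b,l:r]=((im[:,:,0]-im[:,:,2])>35)[t:b,l:r]
    n,lab,st,cen=cv2.connectedComponentsWithStats(m.astype(np.uint8))
    for i in range(1,n):
        if st[i,4]>2: print(c,'orange',cen[i],st[i])
    d=np.zeros_like(m);d[t:b,l:r]=(im.max(2)<75)[t:b,l:r]
    n,lab,st,cen=cv2.connectedComponentsWithStats(d.astype(np.uint8))
    for i in range(1,n):
        if st[i,4]>20: print(c,'dark',cen[i],st[i])
    g=cv2.cvtColor(f['pixels'][t:b,l:r],cv2.COLOR_RGB2GRAY);g=cv2.resize(g,None,fx=3,fy=3,interpolation=cv2.INTER_CUBIC)
    for q in sorted(cv2.createLineSegmentDetector().detect(g)[0][:,0],key=lambda q:-np.hypot(q[2]-q[0],q[3]-q[1]))[:12]:
        a=(q[:2]+.5)/3-.5+[l,t];e=(q[2:]+.5)/3-.5+[l,t];z=.022
        A,B=onz(f,a,z),onz(f,e,z);print(c,a,e,'z22 yaw',round(float(np.degrees(np.arctan2(B[1]-A[1],B[0]-A[0]))),1),A[:2],B[:2])
E
python3 ref.py
```

```text
scene orange [381.9091 117.1818] [380 116   5   3  11]
scene orange [399.8605 135.2558] [394 132  13   7  43]
scene dark [384.7094 124.2781] [369 102  38  48 640]
scene dark [396.7805 173.6098] [393 168   8  11  41]
scene [359.0025 123.9628] [392.2979 168.898 ] z22 yaw -18.6 [0.4927 0.2037] [0.6301 0.1574]
scene [400.7568 170.7159] [447.0839 150.0556] z22 yaw 71.4 [0.6464 0.1666] [0.6864 0.2857]
scene [443.0247 145.4029] [397.9736 165.2873] z22 yaw -108.5 [0.672  0.2903] [0.6329 0.1738]
scene [438.7139 157.1563] [401.7812 173.7418] z22 yaw -108.6 [0.6845 0.2557] [0.653  0.1618]
scene [402.9351 190.2971] [380.4937 159.7267] z22 yaw 161.5 [0.6813 0.1299] [0.5956 0.1585]
scene [409.5663 158.0368] [443.3634 143.1436] z22 yaw 71.5 [0.6391 0.2076] [0.6687 0.2963]
scene [405.6101 185.8476] [437.6924 170.9764] z22 yaw 71.6 [0.6784 0.1428] [0.7051 0.223 ]
scene [436.3575 175.7277] [405.0438 190.2392] z22 yaw -108.5 [0.7104 0.2106] [0.6844 0.1331]
scene [429.3005 165.8639] [406.8674 176.0118] z22 yaw -108.6 [0.6836 0.2212] [0.6647 0.1649]
scene [380.3438 159.3142] [366.3757 140.6262] z22 yaw 1
[... 806 characters left out ...]
872] [255.1603 169.4766] z22 yaw -108.5 [0.696 0.26 ] [0.6572 0.1444]
top [251.4718 171.8454] [215.9281 160.5797] z22 yaw 71.5 [0.6519 0.1529] [0.6792 0.2344]
top [209.1705 224.0256] [218.8844 195.8812] z22 yaw -19.0 [0.5338 0.2494] [0.5977 0.2275]
top [224.9326 203.1778] [217.3013 225.6331] z22 yaw 161.3 [0.5808 0.2136] [0.5299 0.2309]
top [211.9215 239.6563] [197.6084 235.0642] z22 yaw 71.5 [0.4983 0.243 ] [0.5091 0.2756]
top [222.9351 149.9361] [237.0878 154.5623] z22 yaw -109.1 [0.7036 0.2183] [0.6924 0.1858]
top [242.0031 156.0648] [256.0972 160.4642] z22 yaw -108.3 [0.6887 0.1745] [0.678  0.1421]
top [213.835  189.7062] [226.1402 194.0821] z22 yaw -110.4 [0.612  0.2391] [0.6016 0.2109]
```

```bash
python3 -m inch '0.48 13.5 21.5 -4 0 0 -14; 0.48 26.9 42.9 -8 0 0 -29.5; 0.48 26.9 42.9 -8 0 0 -29.5; 0.48 26.9 42.9 -8 0 0 -29.5; 0.48 26.9 42.9 -8 0 0 -29.5; 0.48 26.9 42.9 -8 0 0 -29.5; 0.48 26.9 42.9 -8 0 0 -29.5;0.48 26.9 42.9 -8 0 0 -29.5;0.48 26.9 42.9 -8 0 0 -29.5;0.48 26.9 42.9 -8 0 0 -29.5' 25
```

```text
t: 3.05
eef_pos: [0.5152, -0.1987, 0.1464]
ee_rot: [-3.141, 0.0, 1.431]
force: [-0.5, 0.0, -0.3]
width: 0.0424
```

```bash
python3 - <<'E'
from h import *
np.set_printoptions(precision=4,suppress=True)
F={c:grab_frame(c) for c in('scene','top')};S,T=F['scene'],F['top']
w=np.radians(-18.55);ex=np.array([np.cos(w),np.sin(w)]);ey=np.array([-ex[1],ex[0]])
L=lambda P:(round(float(P[:2]@ex)*1e3,1),round(float(P[:2]@ey)*1e3,1))
for n,f,uv,z in [('floorL',T,(214,210),.034),('floorL',T,(214.03,209.95),.034),('floorR',T,(221.1,214.4),.034),('lipT',T,(220.4,195.04),.0593),('lipS',S,(399.86,135.26),.0593),('nose S',S,(381.9,117.2),.044),('lamp T',T,(221.6,209.1),0),('lamp S',S,(388.1,142),0),
 ('bar far T',T,(231.7,155.05),.075),('bar near T',T,(230,161.5),.075),('bar S1',S,(424,160.3),.075),('bar S2',S,(420.5,155.3),.075),('base end near T',T,(204.8,237.3),.022),('base far S',S,(421.6,178.4),.022)]: print(n,L(onz(f,uv,z)))
print('lip tri',*(lambda r:(L(r[0]),r))(tri([(T,(220.4,195.04)),(S,(399.86,135.26))])))
# cell: green centroid & ends; expected at z .0225(+)
for n,f,uv in [('gT',T,(407.7,230.5)),('gS',S,(229,241)),('mT',T,(407.9,229.4)),('mS',S,(230.6,243.9))]: print(n,onz(f,uv,.027))
f=grab_frame('top')
save(f,'chk.png',(340,150,440,290),4)
f=grab_frame('scene');save(f,'chk2.png',(170,150,310,290),4)
E
```

```text
floorL (460.5, 403.2)
floorL (460.6, 403.2)
floorR (455.9, 384.8)
lipT (496.5, 394.3)
lipS (498.3, 394.2)
nose S (424.5, 396.0)
lamp T (467.3, 395.2)
lamp S (465.5, 394.1)
bar far T (586.9, 395.1)
bar near T (572.3, 394.1)
bar S1 (587.2, 392.7)
bar S2 (573.2, 393.6)
base end near T (395.2, 406.0)
base far S (597.6, 392.8)
lip tri (496.7, 395.2) (array([0.5966, 0.2167, 0.0569]), [0.41279476085460604, 0.4127947608547448])
gT [ 0.5126 -0.2     0.027 ]
gS [ 0.512  -0.2025  0.027 ]
mT [ 0.515  -0.2005  0.027 ]
mS [ 0.519  -0.2043  0.027 ]
```

```bash
python3 -c "
import cv2,numpy as np
a=cv2.imread('pics/chk.png');b=cv2.imread('pics/chk2.png');b=cv2.resize(b,(400,int(b.shape[0]*400/b.shape[1])))
o=np.zeros((560,800,3),np.uint8);o[:a.shape[0],:a.shape[1]]=a;o[:b.shape[0],400:]=b;cv2.imwrite('pics/chk3.png',o)"
```

```text
(no output)
```

View pics/chk3.png

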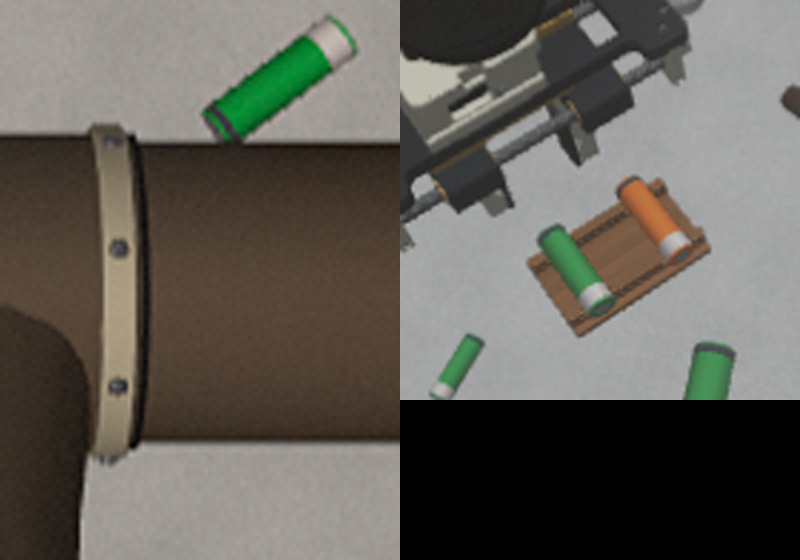

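The check view shows the fingers above the cell with the jaws straddling it, and the spent cell clear of them. The rest layout is unchanged. The heights agree: lip triangulated at 57 mm, cell at 24 mm. Now I'll descend and grasp.

```bash
python3 -m inch '0.48 0 -0.25 -4 0 0 0; 0.48 0 -0.25 -8 0 0 0; 0.48 0 -0.25 -11 0 0 0; 0.48 0 -0.25 -13.5 0 0 0; 0.48 0 -0.25 -13.6 0 0 0; 0.15 0 -0.25 -13.6 0 0 0; 0.15 0 -0.25 -13.6 0 0 0; 0.15 0 -0.25 -13.6 0 0 0' 25
```

```text
t: 4.25
eef_pos: [0.5147, -0.2033, 0.0117]
ee_rot: [3.14, -0.0, 1.427]
force: [-0.6, -0.3, 2.9]
width: 0.0201
```

```bash
python3 -m inch '0.15 0 0 2 0 0 0; 0.15 0 0 7 0 0 0; 0.15 0.5 4 12 0 0 0; 0.15 1.5 10 14 0 0 -3; 0.15 2.5 16 14 0 0 -5; 0.15 3.5 22 14 0 0 -7; 0.15 4.5 28 14 0 0 -9; 0.15 5.5 34 14 0 0 -10.3; 0.15 6.2 39 14 0 0 -10.3; 0.15 6.6 42.4 14 0 0 -10.3; 0.15 6.6 42.4 14 0 0 -10.3; 0.15 6.6 42.4 14 0 0 -10.3'; python3 -m inch '0.15 0 0 0 -3 -9 0; 0.15 0 0 0 -6 -18 0; 0.15 0 0 0 -7.3 -21.7 0; 0.15 0 0 0 -7.3 -21.7 0; 0.15 0 0 0 -7.3 -21.7 0; 0.15 0 0 0 -7.3 -21.7 0'
```

```text
t: 5.75
eef_pos: [0.5803, 0.2204, 0.1517]
ee_rot: [3.14, 0.0, 1.248]
force: [-0.5, -0.1, -0.6]
width: 0.0203
t: 6.5
eef_pos: [0.5968, 0.2091, 0.1686]
ee_rot: [2.801, 0.0, 1.275]
force: [0.5, -0.1, -0.2]
width: 0.0198
```

```bash
python3 -c "
from h import *
s=telemetry.get_state();print(np.round(s['q'],3),np.round(s['qd'],3),s['eef_pos'],s['ee_rot'])
from scipy.spatial.transform import Rotation as R
M=R.from_euler('xyz',s['ee_rot']).as_matrix();w=np.radians(-18.55);ex=np.array([np.cos(w),np.sin(w),0]);ey=np.array([-ex[1],ex[0],0])
print(M);print('jaw.ey',M[:,0]@ey,'cell axis (tool y)',M[:,1],M[:,1]@ex,M[:,1]@ey)
"
```

```text
[ 0.799  0.196 -0.589  0.488 -0.686 -3.03 ] [ 0.004  0.002 -0.004  0.002 -0.    -0.001] [0.59675883 0.2091171  0.1686043 ] [2.80146654e+00 4.63709697e-04 1.27524494e+00]
[[ 2.91267342e-01  9.01883232e-01  3.19014061e-01]
 [ 9.56641584e-01 -2.74433434e-01 -9.75867284e-02]
 [-4.63709681e-04  3.33605944e-01 -9.42712501e-01]]
jaw.ey 0.9996020961038048 cell axis (tool y) [ 0.90188323 -0.27443343  0.33360594] 0.9423332314650494 0.026742382813483012
```

q6 hit its limit at −3.03 rad, so the tilt stopped at 0.34 rad. A tilt of about 0.29 rad still works if the minus end is held about 7 mm above the floor: the plus corner stays above the lip and the minus corner stays below the hood. I'll set that tilt and measure the cell in hand.

```bash
python3 -m inch '0.15 -1.0 0.6 -3 0.8 2.6 -1.6; 0.15 -1.82 1.26 -6 0.8 2.6 -1.6; 0.15 -1.82 1.26 -7 0.8 2.6 -1.6; 0.15 -1.82 1.26 -7 0.8 2.6 -1.6; 0.15 -1.82 1.26 -7 0.8 2.6 -1.6'; cat > st.py <<'E'
from h import *
from scipy.spatial.transform import Rotation as R
np.set_printoptions(precision=4,suppress=True)
w=np.radians(-18.55);ex=np.array([np.cos(w),np.sin(w),0]);ey=np.array([-ex[1],ex[0],0]);ez=np.array([0,0,1.])
def sn(P): return np.round([1e3*P@ex,1e3*P@ey,1e3*P[2]],1)
def show(k=.0108):
    s=telemetry.get_state();M=R.from_euler('xyz',s['ee_rot']).as_matrix();P=np.array(s['eef_pos']);a=M[:,1]
    c=P-k*M[:,2];f=np.array(s['force'])
    print('t',s['t'],'q4-6',np.round(s['q'][3:],3),'TCP snz',sn(P),'centre',sn(c),'tilt',round(float(np.arcsin(a[2])),3),'yawerr',round(float(a@ey),3),'minus low corner',sn(c-a*.035-.0105*np.cross(a,ey)*np.sign(np.cross(a,ey)[2])),'F snz',np.round([f@ex,f@ey,f[2]],1),'w',round(s['width'],4))
    return s,M,P,c,a
if __name__=='__main__': show()
E
python3 - <<'E'
from st import *
s,M,P,c,a=show()
F={k:grab_frame(k) for k in('scene','top')}
for n in('cell','cell_plus','cell_minus'):
    X={}
    for k in F:
        e={'cell':c,'cell_plus':c+a*.035,'cell_minus':c-a*.035}[n];u=proj(F[k],e)[0]
        q=[p for p in pinpoint(k,n) if np.hypot(*(p['location']-u))<20];print(n,k,'pred',u,[(np.round(p['location'],1),round(p['p'],2)) for p in q[:2]])
save(F['scene'],'h1.png',(330,60,480,190),4.5)
E
```

```text
t: 7.12
eef_pos: [0.5847, 0.2185, 0.1051]
ee_rot: [2.87, -0.0, 1.257]
force: [0.6, 0.6, -0.1]
width: 0.0203
t 7.125 q4-6 [ 0.435 -0.606 -3.03 ] TCP snz [484.8 393.2 105.1] centre [481.9 393.1 115.5] tilt 0.271 yawerr 0.009 minus low corner [451.  392.8  96. ] F snz [ 0.4  0.7 -0.1] w 0.0203
cell scene pred [399.473  112.6909] [(array([397.8, 112. ]), 0.52), (array([391. , 105.9]), 0.18)]
cell top pred [212.8027 199.4328] [(array([215.1, 200.7]), 0.67)]
cell_plus scene pred [409.3631 120.4297] [(array([401.3, 110.5]), 0.63), (array([410.4, 116.4]), 0.56)]
cell_plus top pred [216.8177 183.5725] [(array([214.2, 186.9]), 0.53)]
cell_minus scene pred [390.0831 105.3583] [(array([392.8, 106. ]), 0.76)]
cell_minus top pred [208.8393 215.0753] []
```

View pics/h1.png

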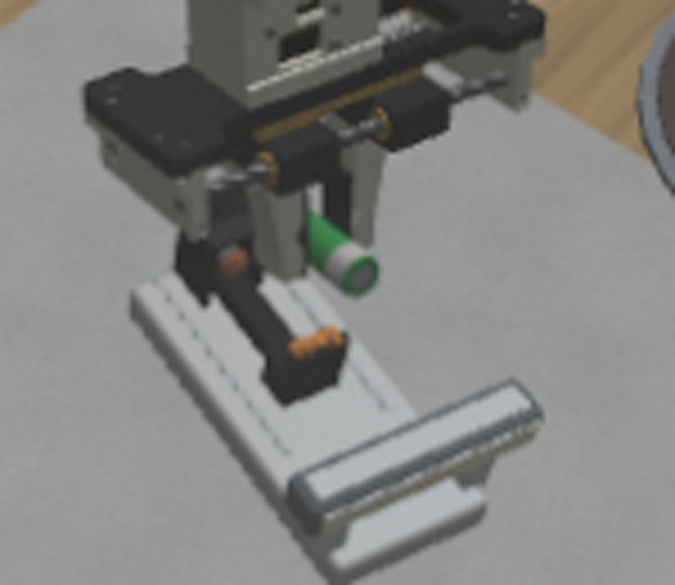

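The view shows the cell tilted in the hand above the bay, lined up with it (plus end at (358,272), lip at (318,343)). The wrist is still at the q6 limit, though, so a tilted insertion isn't safe with this tool yaw. I'll put the cell back in the rest and regrasp it with the tool turned half round, which gives q6 ≈ +0.1 at the tilt.

```bash
python3 -m inch '0.15 0 0 3 2 6 0; 0.15 0 -4 5 4 12 0; 0.15 -1 -10 5 4.9 14.7 0; 0.15 -2 -16 5 4.9 14.7 0; 0.15 -3 -22 5 4.9 14.7 0; 0.15 -4 -28 5 4.9 14.7 0; 0.15 -5 -34 5 4.9 14.7 0; 0.15 -6 -39 5 4.9 14.7 0; 0.15 -7 -42.18 5 4.9 14.7 0; 0.15 -7 -42.18 5 4.9 14.7 0; 0.15 -7 -42.18 5 4.9 14.7 0'; python3 st.py
```

```text
t: 8.9
eef_pos: [0.5143, -0.2034, 0.1546]
ee_rot: [3.141, -0.002, 1.256]
force: [-0.6, 0.8, -1.3]
width: 0.0203
t 8.9 q4-6 [-0.002 -0.992 -1.86 ] TCP snz [552.2 -29.2 154.6] centre [552.2 -29.2 165.4] tilt 0.0 yawerr 0.009 minus low corner [517.2 -29.5 154.9] F snz [-0.8  0.6 -1.3] w 0.0203
```

```bash
python3 -m inch '0.15 0.05 0 -3 0 0 9.8; 0.15 0.05 0 -8 0 0 9.8; 0.15 0.05 0 -11 0 0 9.8; 0.15 0.05 0 -13 0 0 9.8; 0.15 0.05 0 -13.7 0 0 9.8; 0.15 0.05 0 -14.1 0 0 9.8; 0.15 0.05 0 -14.2 0 0 9.8; 0.15 0.05 0 -14.2 0 0 9.8'; python3 st.py
```

```text
t: 9.9
eef_pos: [0.5152, -0.2034, 0.0132]
ee_rot: [3.14, -0.002, 1.427]
force: [-0.4, -0.9, -0.7]
width: 0.0202
t 9.9 q4-6 [-0.003 -0.671 -1.688] TCP snz [553.2 -28.9  13.2] centre [553.2 -28.9  24. ] tilt 0.001 yawerr 0.179 minus low corner [518.7 -35.2  13.7] F snz [-0.1 -1.  -0.7] w 0.0202
```

```bash
python3 -m inch '0.15 0 0 -0.12 0 0 0; 0.48 0 0 -0.12 0 0 0; 0.48 0 0 -0.12 0 0 0; 0.48 0 0 -0.12 0 0 0; 0.48 0 0 3 0 0 0; 0.48 0 0 7 0 0 0'; python3 -m inch '0.48 0 0 1 0 0 10; 0.48 0 0 1 0 0 20; 0.48 0 0 1 0 0 30; 0.48 0 0 1 0 0 40; 0.48 0 0 1 0 0 50; 0.48 0 0 1 0 0 60; 0.48 0 0 1 0 0 70; 0.48 0 0 1 0 0 80; 0.48 0 0 1 0 0 90; 0.48 0 0 1 0 0 90';  python3 -m inch '0.48 0 0 0 0 0 10; 0.48 0 0 0 0 0 20; 0.48 0 0 0 0 0 30; 0.48 0 0 0 0 0 40; 0.48 0 0 0 0 0 50; 0.48 0 0 0 0 0 60; 0.48 0 0 0 0 0 70; 0.48 0 0 0 0 0 80; 0.48 0 0 0 0 0 90; 0.48 0 0 0 0 0 90'; python3 -c "
from h import *
s=telemetry.get_state();print(s['q'])
F={c:grab_frame(c) for c in('scene','top')}
save(F['scene'],'r1.png',(170,170,310,290),4)"
```

```text
t: 10.65
eef_pos: [0.5144, -0.2033, 0.0832]
ee_rot: [-3.14, -0.002, 1.427]
force: [-0.3, 0.1, 0.3]
width: 0.0418
t: 11.9
eef_pos: [0.5144, -0.2033, 0.0932]
ee_rot: [-3.14, -0.002, 2.997]
force: [-0.9, -0.1, 0.7]
width: 0.042
t: 13.15
eef_pos: [0.5143, -0.2033, 0.0932]
ee_rot: [-3.141, -0.002, -1.72]
force: [-0.3, -0.3, -1.0]
width: 0.0418
[-0.02062656  0.28463962 -0.43447808  0.00281822 -0.85089892  1.44000361]
```

View pics/r1.png

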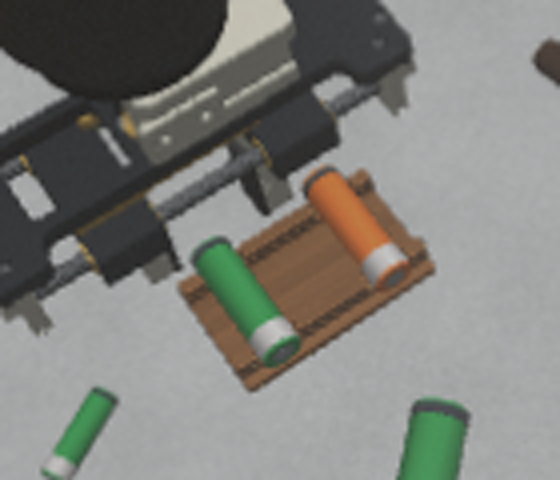

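The view shows the cell back in its groove at (245,300), with the gripper above it and turned half round. I'll regrasp and carry it over.

```bash
python3 -m inch '0.48 0.05 0 -3 0 0 0; 0.48 0.05 0 -6 0 0 0; 0.48 0.05 0 -8 0 0 0; 0.48 0.05 0 -8.2 0 0 0; 0.15 0.05 0 -8.2 0 0 0; 0.15 0.05 0 -8.2 0 0 0; 0.15 0.05 0 -8.2 0 0 0' 30; python3 st.py; python3 -m inch '0.15 0 0 2 0 0 0; 0.15 0 0 7 0 0 0; 0.15 0.5 4 12 0 0 0; 0.15 1.5 10 14 0 0 -3; 0.15 2.5 16 14 0 0 -5; 0.15 3.5 22 14 0 0 -7; 0.15 4.5 28 14 0 0 -9; 0.15 5.5 34 14 0 0 -10.3; 0.15 6.2 39 14 0 0 -10.3; 0.15 6.4 42.5 14 0 0 -10.3; 0.15 6.4 42.5 14 0 0 -10.3; 0.15 6.4 42.5 14 0 0 -10.3'; python3 -m inch '0.15 0 0 0 -3 -9 0; 0.15 0 0 0 -6 -18 0; 0.15 0 0 0 -7 -20.9 0; 0.15 0 0 0 -7 -20.9 0; 0.15 0 0 0 -7 -20.9 0'; python3 st.py
```

```text
t: 14.12
eef_pos: [0.5155, -0.2033, 0.0121]
ee_rot: [-3.139, -0.002, -1.722]
force: [0.4, -0.2, 2.0]
width: 0.0205
t 14.125 q4-6 [ 0.004 -0.664  1.437] TCP snz [553.4 -28.8  12.1] centre [553.3 -28.8  22.9] tilt -0.003 yawerr -0.171 minus low corner [587.8 -22.8  12.6] F snz [ 0.4 -0.   2. ] w 0.0205
t: 15.62
eef_pos: [0.5791, 0.2214, 0.1521]
ee_rot: [-3.139, -0.002, -1.902]
force: [0.3, -0.1, -1.0]
width: 0.0201
t: 16.25
eef_pos: [0.5796, 0.2208, 0.1528]
ee_rot: [-2.755, 0.002, -1.904]
force: [0.6, 0.1, -0.0]
width: 0.02
t 16.25 q4-6 [ 0.633 -0.628 -0.113] TCP snz [479.3 393.7 152.8] centre [475.2 393.7 162.8] tilt -0.387 yawerr 0.009 minus low corner [511.6 393.4 166.3] F snz [ 0.5  0.3 -0. ] w 0.02
```

```bash
sed -i 's/a=M\[:,1\]/a=-M[:,1]/; s/k=.0108/k=.0104/' st.py; python3 -m inch '0.15 -0.2 0.1 -4 0 0 0.5; 0.15 -0.2 0.1 -8 0 0 0.5; 0.15 -0.2 0.1 -9 0 0 0.5; 0.15 -0.2 0.1 -9.6 0 0 0.5; 0.15 -0.2 0.1 -10.2 0 0 0.5; 0.15 -0.2 0.1 -10.2 0 0 0.5'; python3 st.py;  python3 -c "
from h import *
F={c:grab_frame(c) for c in('scene','top')}
a=F['scene']['pixels'][90:180,350:450,::-1];cv2.imwrite('pics/d1.png',cv2.resize(a,None,fx=6,fy=6,interpolation=cv2.INTER_CUBIC))"
```

```text
t: 17.0
eef_pos: [0.5798, 0.2216, 0.0517]
ee_rot: [-2.753, 0.003, -1.897]
force: [-4.0, 0.5, 2.4]
width: 0.0201
t 17.0 q4-6 [ 1.153 -0.358 -0.54 ] TCP snz [479.2 394.5  51.7] centre [475.3 394.5  61.4] tilt 0.388 yawerr -0.003 minus low corner [446.9 394.6  38.4] F snz [-3.9 -0.8  2.4] w 0.0201
```

View pics/d1.png

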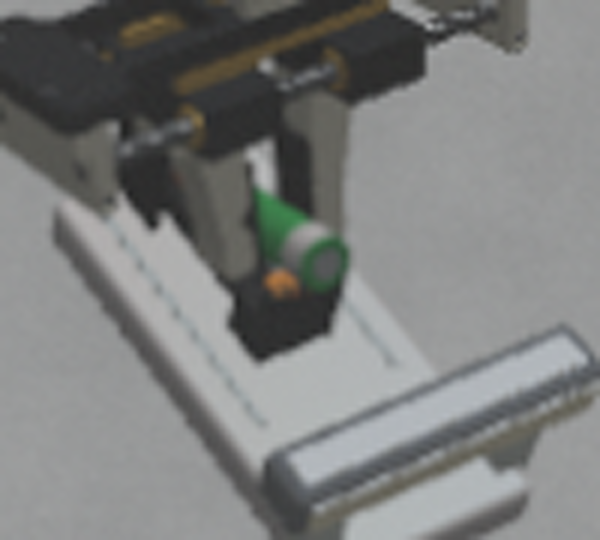

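```bash
python3 -m inch '0.15 0 0 0 0 0 0; 0.15 0 0 0 0 0 0'; python3 - <<'E'
from st import *
s,M,P,c,a=show()
F={k:grab_frame(k) for k in('scene','top')}
print('pred plus',proj(F['scene'],c+a*.035)[0],'seen ~404.2,133.3')
for d in (ex,ey,ez): print(proj(F['scene'],c+a*.035+d*.01)[0])
print(telemetry.get_state()['q'])
E
```

```text
t: 17.35
eef_pos: [0.5803, 0.2218, 0.0523]
ee_rot: [-2.753, 0.004, -1.897]
force: [0.2, 0.5, 2.1]
width: 0.02
t 17.35 q4-6 [ 1.152 -0.359 -0.539] TCP snz [479.6 394.9  52.3] centre [475.7 394.8  61.9] tilt 0.389 yawerr -0.004 minus low corner [447.3 395.   39. ] F snz [0.1 0.6 2.1] w 0.02
pred plus [403.7253 133.4933] seen ~404.2,133.3
[406.2993 136.7076]
[407.5872 131.8803]
[404.5182 130.4364]
[ 0.6918  0.3077 -0.8969  1.1522 -0.3585 -0.5393]
```

```bash
python3 -m inch '0.15 -0.4 0.1 -0.05 0 0 0; 0.15 -0.77 0.22 -0.1 0 0 0; 0.15 -0.77 0.22 -0.1 0 0 0;0.15 -0.77 0.22 -0.1 0 0 0'; python3 st.py; python3 -m inch '0.15 -0.19 0.064 0 0 0 0; 0.15 -0.19 0.064 0 0 0 0'; python3 st.py
```

```text
t: 17.95
eef_pos: [0.5722, 0.2241, 0.0511]
ee_rot: [-2.753, 0.004, -1.896]
force: [-0.1, -0.4, -1.0]
width: 0.0203
t 17.95 q4-6 [ 1.165 -0.358 -0.562] TCP snz [471.2 394.5  51.1] centre [467.3 394.4  60.7] tilt 0.389 yawerr -0.003 minus low corner [438.9 394.6  37.8] F snz [ 0.  -0.4 -1. ] w 0.0203
t: 18.2
eef_pos: [0.5702, 0.2247, 0.0511]
ee_rot: [-2.753, 0.004, -1.896]
force: [-0.1, -0.2, -1.1]
width: 0.02
t 18.2 q4-6 [ 1.166 -0.359 -0.566] TCP snz [469.1 394.4  51.1] centre [465.2 394.4  60.7] tilt 0.389 yawerr -0.003 minus low corner [436.7 394.5  37.7] F snz [-0.  -0.2 -1.1] w 0.02
```

```bash
for i in 1; do python3 -m inch '0.15 -0.19 0.064 0 0 0 0; 0.15 -0.19 0.064 0 0 0 0'>/dev/null; python3 st.py; done; python3 -m inch '0.15 -0.19 0.064 0 0 0 0; 0.15 -0.19 0.064 0 0 0 0' >/dev/null; python3 st.py; python3 -m inch '0.15 -0.19 0.064 0 0 0 0; 0.15 -0.19 0.064 0 0 0 0' >/dev/null; python3 st.py
```

```text
t 18.45 q4-6 [ 1.166 -0.36  -0.57 ] TCP snz [467.  394.4  51.1] centre [463.  394.4  60.7] tilt 0.389 yawerr -0.003 minus low corner [434.6 394.5  37.8] F snz [ 0.5 -0.1 -0.6] w 0.0202
t 18.7 q4-6 [ 1.167 -0.36  -0.573] TCP snz [464.9 394.5  51.1] centre [460.9 394.4  60.7] tilt 0.389 yawerr -0.003 minus low corner [432.5 394.5  37.8] F snz [ 0.2  0.1 -1.4] w 0.0202
t 18.95 q4-6 [ 1.167 -0.362 -0.577] TCP snz [463.2 394.4  51.4] centre [459.3 394.4  61. ] tilt 0.389 yawerr -0.003 minus low corner [430.9 394.5  38.1] F snz [ 3.4 -0.6 -1.4] w 0.0202
```

Spring contact: 3.4 N at centre s = 459.3 mm, so the free spring tip is near s = 428.8. I'll push in gradually and watch the force slope.

```bash
python3 -m inch '0.15 -0.15 0.05 0 0 0 0; 0.15 -0.28 0.095 -0.05 0 0 0; 0.15 -0.28 0.095 -0.05 0 0 0' >/dev/null; python3 st.py; python3 -m inch '0.15 -0.15 0.05 0 0 0 0; 0.15 -0.28 0.095 -0.05 0 0 0; 0.15 -0.28 0.095 -0.05 0 0 0' >/dev/null; python3 st.py
```

```text
t 19.325 q4-6 [ 1.172 -0.363 -0.586] TCP snz [460.7 394.5  51.4] centre [456.8 394.4  61. ] tilt 0.39 yawerr -0.004 minus low corner [428.4 394.6  38. ] F snz [ 5.3  0.2 -0. ] w 0.0202
t 19.7 q4-6 [ 1.177 -0.364 -0.595] TCP snz [458.6 394.4  51.6] centre [454.6 394.4  61.2] tilt 0.392 yawerr -0.005 minus low corner [426.3 394.6  38.2] F snz [ 7.1 -1.4 -0.4] w 0.0204
```

```bash
python3 -m inch '0.15 -0.15 0.05 0 0 0 0; 0.15 -0.30 0.10 -0.1 0 0 0; 0.15 -0.30 0.10 -0.1 0 0 0' >/dev/null; python3 st.py; python3 -m inch '0.15 -0.15 0.05 0 0 0 0; 0.15 -0.30 0.10 -0.1 0 0 0; 0.15 -0.30 0.10 -0.1 0 0 0' >/dev/null; python3 st.py
```

```text
t 20.075 q4-6 [ 1.187 -0.365 -0.608] TCP snz [456.7 394.5  51.7] centre [452.7 394.4  61.3] tilt 0.394 yawerr -0.006 minus low corner [424.4 394.7  38.2] F snz [ 8.7 -1.5  1.4] w 0.0203
t 20.45 q4-6 [ 1.197 -0.367 -0.62 ] TCP snz [455.1 394.5  52.1] centre [451.1 394.4  61.7] tilt 0.397 yawerr -0.008 minus low corner [422.9 394.7  38.5] F snz [10.4 -1.6  2.6] w 0.0198
```

```bash
python3 - <<'E'
from st import *
s,M,P,c,a=show()
def con(cs,zc,th): return cs-35*np.cos(th)+((zc-35*np.sin(th))-10)*np.tan(th)
tip=con(459.7,26.9,.389);print('tip',tip,'depth now',tip-con(c@ex*1e3,c[2]*1e3-34,.397))
T0=np.array([P@ex,P[2]])*1e3; th0=.397
for th,h in [(.397,4),(.34,3.5),(.28,3),(.22,2),(.16,1.2),(.10,.6),(.05,.2),(0,0)]:
    zc=h+10.5*np.cos(th)+35*np.sin(th); cs=tip-10.2-con(0,zc,th)
    t=np.array([cs+10.4*np.sin(th),34+zc-10.4*np.cos(th)]); d=t-T0
    com=d+[-1.6,-1.3]; v=com[0]*ex/10
    r=np.degrees(th0-th)*ey
    print(th,h,'plus low corner rel lip',round(cs+35*np.cos(th)+10.5*np.sin(th)-(tip+31+30.5),1),'z',round(h+70*np.sin(th),1),'d',np.round(d,1),'row %.2f %.2f %.2f %.1f %.1f 0'%(v[0],v[1],com[1]/10,r[0],r[1]))
E
```

```text
t 20.45 q4-6 [ 1.197 -0.367 -0.62 ] TCP snz [455.1 394.5  52.1] centre [451.1 394.4  61.7] tilt 0.397 yawerr -0.008 minus low corner [422.9 394.7  38.5] F snz [10.4 -1.6  2.6] w 0.0198
tip 428.80105212806495 depth now 8.236692421928296
0.397 4 plus low corner rel lip -4.6 z 31.1 d [-1.7 -0.5] row -0.32 0.11 -0.18 0.0 0.0 0
0.34 3.5 plus low corner rel lip -3.4 z 26.8 d [-1.2 -2.9] row -0.27 0.09 -0.42 1.0 3.1 0
0.28 3 plus low corner rel lip -2.4 z 22.3 d [-0.9 -5.4] row -0.24 0.08 -0.67 2.1 6.4 0
0.22 2 plus low corner rel lip -1.6 z 17.3 d [-0.6 -8.4] row -0.21 0.07 -0.97 3.2 9.6 0
0.16 1.2 plus low corner rel lip -1.2 z 12.4 d [ -0.5 -11.3] row -0.20 0.07 -1.26 4.3 12.9 0
0.1 0.6 plus low corner rel lip -1.1 z 7.6 d [ -0.7 -13.9] row -0.22 0.07 -1.52 5.4 16.1 0
0.05 0.2 plus low corner rel lip -1.3 z 3.7 d [ -1.1 -16.1] row -0.25 0.08 -1.74 6.3 18.8 0
0 0 plus low corner rel lip -1.7 z 0.0 d [ -1.5 -18. ] row -0.29 0.10 -1.93 7.2 21.6 0
```

```bash
python3 -m inch '0.15 -0.32 0.11 -0.18 0 0 0; 0.15 -0.27 0.09 -0.42 1.0 3.1 0; 0.15 -0.24 0.08 -0.67 2.1 6.4 0; 0.15 -0.22 0.07 -0.97 3.2 9.6 0; 0.15 -0.22 0.07 -0.97 3.2 9.6 0' 35; python3 st.py
```

```text
t: 21.08
eef_pos: [0.557, 0.2321, 0.0436]
ee_rot: [-2.921, 0.007, -1.903]
force: [11.1, -2.5, -2.3]
width: 0.0202
t 21.075 q4-6 [ 0.429 -0.493  0.045] TCP snz [454.2 397.3  43.6] centre [452.  397.2  53.8] tilt 0.22 yawerr -0.009 minus low corner [420.1 397.5  35.9] F snz [11.3  1.2 -2.3] w 0.0202
```

```bash
python3 -m inch '0.15 -0.25 -0.22 0 0 0 0; 0.15 -0.25 -0.22 0 0 0 0; 0.15 -0.25 -0.22 0 0 0 0'; python3 st.py
```

```text
t: 21.45
eef_pos: [0.5565, 0.2316, 0.0448]
ee_rot: [-2.919, 0.011, -1.901]
force: [11.6, -1.4, -0.5]
width: 0.0202
t 21.45 q4-6 [ 0.434 -0.488  0.042] TCP snz [453.9 396.6  44.8] centre [451.6 396.5  55. ] tilt 0.223 yawerr -0.009 minus low corner [419.8 396.8  37. ] F snz [11.5  2.4 -0.5] w 0.0202
```

```bash
python3 -m inch '0.15 -0.28 -0.42 -0.1 0 0 0; 0.15 -0.28 -0.42 -0.1 0 0 0; 0.15 -0.28 -0.42 -0.1 0 0 0'; python3 st.py
```

```text
t: 21.82
eef_pos: [0.556, 0.2296, 0.0455]
ee_rot: [-2.916, 0.016, -1.9]
force: [11.3, -1.5, 0.6]
width: 0.0205
t 21.825 q4-6 [ 0.443 -0.478  0.037] TCP snz [454.1 394.5  45.5] centre [451.8 394.4  55.6] tilt 0.225 yawerr -0.008 minus low corner [420.  394.7  37.6] F snz [11.2  2.2  0.6] w 0.0205
```

```bash
python3 -m inch '0.15 -0.29 -0.22 -0.4 1 3 0; 0.15 -0.29 -0.22 -0.7 2 6 0; 0.15 -0.29 -0.22 -0.7 2 6 0; 0.15 -0.29 -0.22 -0.7 2 6 0'; python3 st.py
```

```text
t: 22.32
eef_pos: [0.5564, 0.2293, 0.0401]
ee_rot: [-3.023, 0.02, -1.9]
force: [12.2, -0.5, 1.5]
width: 0.0198
t 22.325 q4-6 [ 0.172 -0.602  0.327] TCP snz [454.6 394.4  40.1] centre [453.3 394.2  50.4] tilt 0.119 yawerr -0.008 minus low corner [419.8 394.5  35.8] F snz [11.7  3.4  1.5] w 0.0198
```

```bash
python3 -m inch '0.15 -0.36 -0.18 -0.35 1.1 3.2 0; 0.15 -0.36 -0.18 -0.7 2.2 6.4 0; 0.15 -0.36 -0.18 -0.7 2.2 6.4 0; 0.15 -0.36 -0.18 -0.7 2.2 6.4 0'; python3 st.py
```

```text
t: 22.82
eef_pos: [0.5568, 0.2289, 0.0347]
ee_rot: [-3.135, 0.026, -1.902]
force: [9.8, -0.8, 2.1]
width: 0.0202
t 22.825 q4-6 [-0.011 -0.738  0.539] TCP snz [455.  394.1  34.7] centre [454.9 393.9  45.1] tilt 0.006 yawerr -0.007 minus low corner [420.  394.1  34.4] F snz [9.5 2.4 2.1] w 0.0202
```

```bash
python3 -m inch '0.15 -0.05 -0.2 -0.15 0.1 0.3 0; 0.15 0.1 -0.25 -0.15 0.1 0.3 0; 0.15 0.22 -0.28 -0.15 0.1 0.3 0; 0.15 0.22 -0.28 -0.15 0.1 0.3 0'; python3 st.py; python3 -c "
from h import *
f=grab_frame('scene');save(f,'e1.png',(350,85,450,175),6)"
```

```text
t: 23.32
eef_pos: [0.5613, 0.2273, 0.0343]
ee_rot: [-3.137, 0.029, -1.901]
force: [5.9, -1.0, 1.2]
width: 0.02
t 23.325 q4-6 [-0.017 -0.741  0.553] TCP snz [459.9 394.1  34.3] centre [459.8 393.8  44.7] tilt 0.004 yawerr -0.006 minus low corner [424.9 394.   34.1] F snz [5.9 0.9 1.2] w 0.02
```

View pics/e1.png

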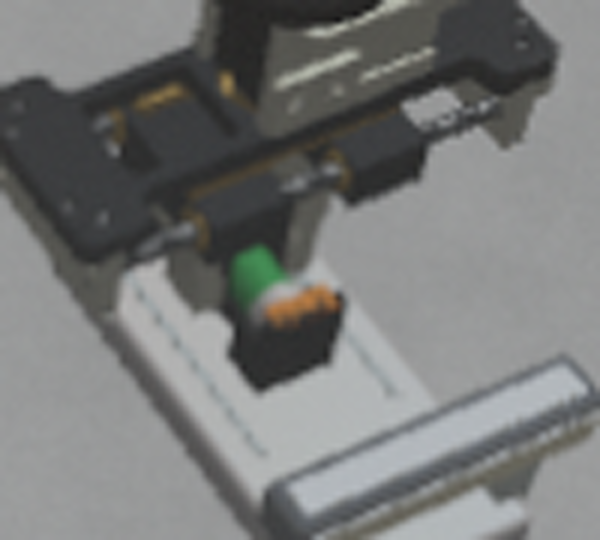

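The view shows the white band under the orange lip at (300,303). The cell is level at 44.7 mm and the spring pushes with 5.9 N, which matches 4 mm compression. I'll release and retract.

```bash
python3 -m inch '0.45 0 0 0 0 0 0; 0.45 0 0 0 0 0 0; 0.45 0 0 0 0 0 0; 0.45 0 0 1 0 0 0; 0.45 0 0 4 0 0 0; 0.45 0 0 9 0 0 0; 0.45 -2 -4 13 0 0 0;  0.45 -4 -9 15 0 0 0; 0.45 -6 -14 15 0 0 0; 0.45 -8 -19 15 0 0 0; 0.45 -8 -19 15 0 0 0; 0.45 -8 -19 15 0 0 0'; python3 - <<'E'
from st import *
F={k:grab_frame(k) for k in('scene','top')}
C=(.4598*ex+.3940*ey+.0445*ez);print('expected',C)
for n,e in(('cell',C),('cell_plus',C+.035*ex),('cell_minus',C-.035*ex)):
    for k in F:
        u=proj(F[k],e)[0];print(n,k,'pred',u,[(np.round(p['location'],1),round(p['p'],2)) for p in pinpoint(k,n) if np.hypot(*(p['location']-u))<20][:2])
a=cv2.resize(F['scene']['pixels'][95:175,360:440,::-1],(480,480),interpolation=cv2.INTER_CUBIC);b=cv2.resize(F['top']['pixels'][175:245,190:236,::-1],(315,480),interpolation=cv2.INTER_CUBIC)
cv2.imwrite('pics/fin.png',np.hstack([a,b]))
E
```

```text
t: 24.88
eef_pos: [0.4817, 0.0373, 0.1852]
ee_rot: [-3.136, 0.03, -1.901]
force: [-1.2, -0.3, -0.2]
width: 0.0394
expected [0.5613 0.2273 0.0445]
cell scene pred [389.4206 127.7859] []
cell top pred [216.714  211.2653] [(array([219.8, 209.1]), 0.65)]
cell_plus scene pred [397.844 138.499] [(array([400.2, 141.2]), 0.45)]
cell_plus top pred [221.7286 196.3739] [(array([223.2, 194.2]), 0.82)]
cell_minus scene pred [381.2692 117.4378] [(array([381.2, 117.9]), 0.55)]
cell_minus top pred [211.6722 226.2277] [(array([207.2, 223.4]), 0.54)]
```

View pics/fin.png

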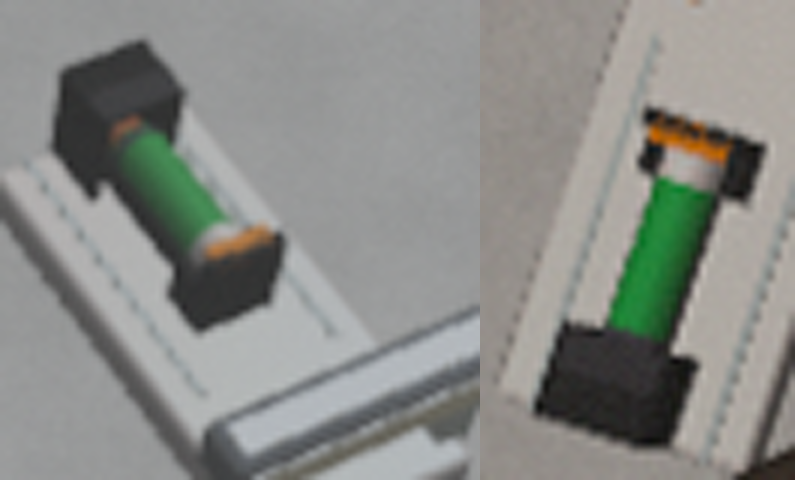

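The final view shows the cell lying level in the bay, its white band under the orange lip at (235,240) and its minus end under the hood at the copper contact at (125,128). The gripper is clear, so I'm handing in.

```bash
python3 -c "
from station import arm;print(arm.job_done())"
```

```text
the job is handed in; nothing more can be done
None
```

The green cell is seated in the battery bay and released. I handed the job in after about 25 s of robot time; the hand-in gave no verdict.

**What I did:**
- **Regrasp:** on the first try the wrist reached its limit before the cell was tilted enough. I put the cell back in the rest, turned the tool half round and picked it up again.
- **Insertion:** I tilted the cell to 0.39 rad and felt the spring at 3.4 N. I pushed it in about 10 mm, reaching about 12 N against the 40 N limit. Then I levelled the cell, let the spring move it under the lip and opened the fingers.

**Last checks:**
- **Before release:** the cell was level (tilt 0.004 rad, axis 44.7 mm above the table) and in line within 0.006 rad. The spring pushed with 5.9 N, which fits the expected 4 mm of seated compression.
- **After release:** the pictures show the white band under the orange lip, the minus end under the hood, and the gripper clear.
- **Spent cell, jars and brush:** I did not touch them on purpose. I did not measure their positions again at the end.

**Disagreements:**
- **Bay shift:** the cameras put the bay about 3 mm off nominal along the lamp, but touching the spring put it 6 to 7 mm off. I followed the touch. That leaves the cell centre 6 to 7 mm from the lamp's origin, within the allowed 9 mm.
- **Sideways drift:** the arm gave about 3 mm sideways under the spring load, and I corrected it before seating.
- **Network points:** after release they were 0.5 to 5 pixels (up to about 10 mm) from my prediction, and the scene camera did not find the cell's centre.

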